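Slide the sample carrier in under the drag spring

TASK

Load the white sample carrier into the reader dock: with the fingertips press down hard on its grooved tread, so that it sinks onto the ledges, and push it along the channel under the crossbar and the steel drag spring until its nose is fully home against the end stop. Then let go and move clear. Never lift or tip the carrier out of its channel, and leave the things around the dock where they are.

Things in the scene. Friction and masses are not known exactly. Their poses are not given: they have to be found in the camera images.
- dock: grey reader dock fixed to the bench, 240 x 100 mm; origin under the centre of its base. Its x axis is the sliding direction, from the open end (x = -120 mm) to the end stop (face x = 107 mm, top z = 36 mm). Side walls (inner faces y = +-36.5 mm, top z = 28 mm) guide the carrier; along their feet run two fixed ledges, top z = 14 mm.
- bar (a point): middle of the underside of the dark steel crossbar that spans the channel: dock x = 43 mm, z = 29.5 mm. The bar is 14 mm long in x (dock x = 36 to 50 mm); its top is at z = 39.5 mm, its end posts and screws reach z = 44 mm.
- carrier: white loose flat carrier, 140 (x) x 69 (y) x 12 mm, 0.1 to 0.21 kg, two glass slides on its front half; origin at the centre of its underside, x toward its nose and along dock x. It starts on the raised spring bed, underside at dock z = 22 mm, 75 to 83 mm short of home. Home: origin at dock x = 37 mm. Let go under the bar it rises up to 3.5 mm, stays level and stays there.
- nose (a point): top of the carrier's nose (carrier x = 70 mm, z = 12 mm). At the start 4 to 12 mm short of the crossbar at dock z = 34 mm, 4.5 mm too high to pass; pressed onto the ledges it is at dock z = 26 mm and passes 3.5 mm below the bar. At home it touches the end stop.
- tread (a point): centre of the grooved tread on the carrier's tail, on its top face (carrier x = -44 mm, z = 12 mm): the place to press. The tread is 41 mm long in x, 69 mm wide, between a push ridge ahead (carrier x = -24 to -18 mm, 60 mm wide, 7.5 mm above the tread) and a ridge behind (x = -69 to -65 mm, 3.5 mm high). At home the push ridge is still 17 mm short of the crossbar.
- home (a point): point of the dock where the carrier's origin lies (in x and y) when home: dock x = 37 mm, at ledge height z = 14 mm
- lift_bed (a joint): spring bed of the dock, a level plate 46 mm wide between the ledges along the whole channel: 0 raised, 0.008 m when the carrier lies on the ledges. It pushes up with 6 N raised, 12 N pressed down, so about 10 to 12 N on the tread are needed; 15 to 20 N is a good press. Friction then resists with some 5 to 20 N; 25 N means the stop.
- drag_leaf (a joint): steel leaf of the drag spring, 46 x 40 mm, hung from the far side of the crossbar and sloping down away from it: 0 rad free, its tip at about dock z = 23 mm; about 0.08 over the pressed-down carrier, 0.17 when level. It presses on the carrier's top with about 2 to 5 N.
- beaker_50: small glass beaker, 46 mm wide, 59 mm high, beside the dock; origin under its centre. Bystander.
- septa_tin: round tin, 64 mm wide, 28 mm high, beside the dock; origin under its centre. Bystander.
- marker_black: marker pen, 128 mm long, 16 mm thick, lying beside the dock; origin under its middle. Bystander.
- tweezers: steel tweezers, 118 mm long, 10 mm high, lying beside the dock; origin under their middle. Bystander.

How it is judged:
By the outcome, as a careful person would: the job done as asked, in the order asked, and still so for the second after the job is handed in, with the robot touching nothing.
It also fails if it takes over 51 s, if anything falls off the work surface, if the arm or the gripper's body presses on something with over 40 N, if the wrist force passes 120 N, or if a joint passes its speed limit or range.

ROBOT

A 7-joint arm with a two-finger parallel gripper is mounted at the origin on a cart in front of the work surface, level with it; the furniture and walls round the work are solid. World frame = base frame: x ahead of the robot, y to its left, z up, the work surface at z = 0. Lengths are in m, angles in rad, forces in N, time in s.
With the tool pointing down it reaches from about 0.4 to 0.85 m from the base axis. Payload 4.5 kg.
Tool frame: the origin (TCP) lies on the centre line of the jaws, within the pads' length; the fingertips stand 14 mm ahead of it and the grasp point (between the pads) lies 5 mm behind it (r.tcp_to_tips is the z of the fingertips in the tool frame, in m); z points along the fingers, y is the direction in which the jaws open and shut (so a half turn about z gives the same grasp; the last joint's range is limited). The gripper opens to 88 mm and grips with 3 to 60 N. Pads are 18 mm wide; open, the fingers measure 123 mm over their backs; the gripper's body (75 mm by 187 mm) begins 45 mm behind the grasp point.
Start: joints at [-1.235, 0.689, -0.195, 1.565, 0.157, 0.902, -0.215], TCP at [0.186, 0.597, 0.253] pointing down, gripper open.
Joint ranges: [-3.01, 3.01], [-0.46, 2.08], [-1.47, 1.51], [0.13, 2.56], [-1, 4.14], [0.04, 2.09], [-2.66, 2.66]. Speed limits (rad/s): [2.57, 2.57, 3.14, 3.14, 3.14, 3.14, 3.14].

INTERFACE

Orientations are given as a unit quaternion [x, y, z, w].
In Python, from plant import r, viewer gives the robot as it stands.
- The arm moves only by the shell command python3 -m inch 'ROWS' [FORCE]. ROWS is JSON, a list of rows, each a list of 3 entries, a list of its own where there are three numbers: the closure, from 0 (fully open) to 1 (shut), then the shift along the tool's x, y, z in cm, then the turn about the tool's z in degrees. In form: [[fingers, [x, y, z], yaw], ...]. A call has 1 to 20 rows; each row is the pose to reach, as a shift and turn from the pose commanded when the call began, along the tool's axes at that moment; what a row does not reach only later rows make up. A row lasts 1/10 s, in which the tool goes at most 50 mm and 8.59 degrees, less where a joint would pass 70% of its speed; a pose out of reach is approached as far as the arm can. A call with a gripper value outside its range is refused whole. The fingers move at their own pace and stop on an object; FORCE is the grip in N (left out, the last holds). Time passes only in rows, so rows that repeat a pose let the fingers close. It gives the time, the measured TCP pose, the force and the opening at its end, in the units of the state.
- r.get_state(): the state, without advancing time (a new reading comes with each control period).
- viewer.snapshot(name): name is "scene" or "side" or "wrist"; returns the picture (400x640x3 uint8, red, green, blue); there is no depth.
- viewer.camera_params(name): a dict with "intrinsics" (3x3 intrinsics, pixels), "world_to_cam" (4x4, takes a point from world to camera coordinates). Camera axes: x right, y up, looking along -z (the intrinsics and any distortion apply to the point x, -y, -z); pixel columns grow to the right and rows downward; lengths in m; the calibration is good to about 2 mm. A picture is of the moment at which its call begins: read the wrist's pose just before it. camera_params takes no time and is no camera call; for the wrist camera it gives the pose at the moment of the call.
- r.finish_job(): hands the job in, once; it reports no verdict.
Trained networks look in the newest picture that a camera, given by its name, has taken for a name from the list of things; names that differ only in an ending like _2 or _b are one class to them, and where a whole thing is asked for, a point or a joint stands for the part that bears it (a point fixed in the world has none). Each returns a list of dicts, best first, with "p" (0 to 1); they miss things now and then, are a little off and sometimes report something else, mostly with a low value. They report only what shows in the picture. A call takes as long as a camera call.
- viewer.outline_of(camera, name): "pixels" (400x640 bool, what is visible of it) and "bbox" ([left, top, width, height] in pixels, round what is visible of it).
The state is a dict: "clock": time; "q": joint angles; "qd": joint speeds; "joint_torque": joint torques, N m; "tool_pos": TCP position; "eef_rot": TCP orientation; "contact_force": force on the tool from outside, world axes, zero at the start; "moment": the same for the moment, N m; "opening": opening from 0.0 (shut) to 1.0 (fully open).
Only numpy, scipy, OpenCV 4.12 (cv2) and the standard library are available. Lean on these libraries where they do the work, as an engineer would, in place of code of your own. Each camera call takes 0.05 s, during which the arm holds its last target.

## Working session

There is one attempt and no reset: what is moved stays moved. The work goes in short steps, Python scripts to look and compute and a shell command to move; the robot and the scene stay as the last step left them, time stands still between calls to the robot, and variables do not carry over. Pictures are saved under pics/ and viewed, and the job is handed in when it is done.

```bash
ls; mkdir -p pics
python3 - <<'E'
from plant import r, viewer
import cv2,numpy as np
s=r.get_state();print(s['clock'],s['tool_pos'],s['eef_rot'],s['contact_force'],s['opening'],r.tcp_to_tips)
for c in ['scene','side','wrist']:
    p=viewer.camera_params(c)
    im=viewer.snapshot(c);cv2.imwrite(f'pics/{c}0.png',im[:,:,::-1])
    print(c,np.round(p['intrinsics'],1).tolist(),np.round(p['world_to_cam'],3).tolist(),[k for k in p])
E
```

```text
pics
0.0 [0.18562006 0.59617536 0.25191166] [ 1.50255085e-01  9.88646844e-01 -9.05647866e-04 -7.85628994e-05] [-0.18801366 -0.15593106  0.17519702] 0.9995806808310447 0.014
scene [[518.3, 0.0, 323.5], [0.0, 518.3, 199.0], [0.0, 0.0, 1.0]] [[0.564, -0.826, -0.014, -0.313], [0.428, 0.277, 0.86, -0.272], [-0.706, -0.491, 0.51, -0.511], [0.0, 0.0, 0.0, 1.0]] ['intrinsics', 'world_to_cam']
side [[367.9, 0.0, 316.4], [0.0, 367.9, 201.1], [0.0, 0.0, 1.0]] [[-0.998, -0.065, -0.001, 0.542], [0.031, -0.48, 0.877, -0.066], [-0.058, 0.875, 0.481, -0.847], [0.0, 0.0, 0.0, 1.0]] ['intrinsics', 'world_to_cam']
wrist [[304.4, 0.0, 319.1], [0.0, 304.4, 197.7], [0.0, 0.0, 1.0]] [[0.297, 0.955, -0.002, -0.623], [-0.916, 0.285, -0.281, 0.039], [-0.268, 0.085, 0.96, -0.39], [0.0, 0.0, 0.0, 1.0]] ['intrinsics', 'world_to_cam']
```

View pics/scene0.png

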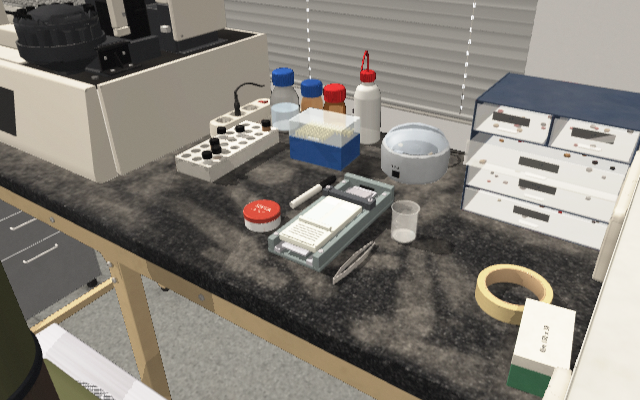

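View pics/side0.png

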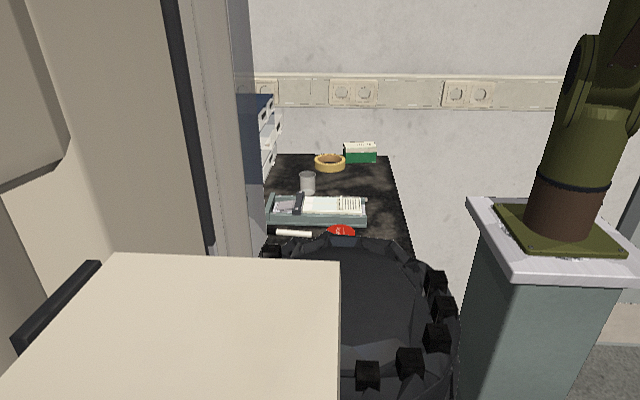

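View pics/wrist0.png

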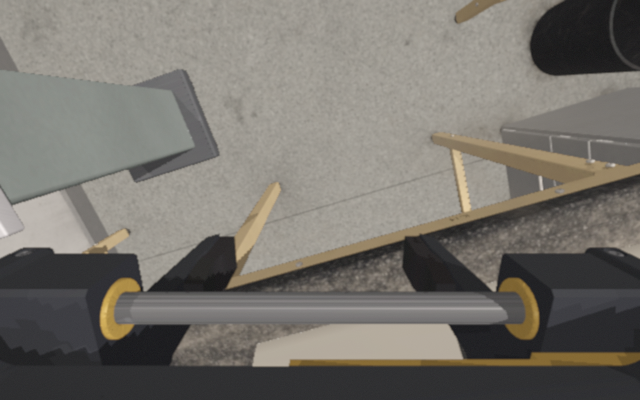

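```bash
cat > h.py <<'E'
from plant import r, viewer
import cv2,numpy as np
def par(c):
    p=viewer.camera_params(c); return np.array(p['intrinsics']),np.array(p['world_to_cam'])
def proj(P,K,T):
    P=np.atleast_2d(P);q=P@T[:3,:3].T+T[:3,3];q=q*[1,-1,-1];u=q@K.T;return u[:,:2]/u[:,2:]
def back(uv,z,K,T):
    d=np.linalg.inv(K)@[uv[0],uv[1],1.0];d=d*[1,-1,-1];R=T[:3,:3];o=-R.T@T[:3,3];w=R.T@d
    return o+w*(z-o[2])/w[2]
E
python3 - <<'E'
from h import *
K,T=par('scene')
im=viewer.snapshot('scene')[:,:,::-1].copy()
out=cv2.resize(im[165:290,230:430],None,fx=4,fy=4,interpolation=cv2.INTER_CUBIC);
for n in ['dock','carrier','bar','tread','beaker_50','septa_tin','marker_black','tweezers']:
    try:
        for o in viewer.outline_of('scene',n)[:2]:
            m=o['pixels'];ys,xs=np.nonzero(m);print(n,round(o['p'],2),o['bbox'],len(xs),np.round(back((xs.mean(),ys.mean()),0.015,K,T),3))
            np.save(f'm_{n}.npy',m) if o['p']>.5 else 0
    except Exception as e: print(n,e)
cv2.imwrite('pics/crop1.png',out)
E
```

```text
dock 0.73 [267.9, 175.1, 128.0, 97.0] 4140 [ 0.547 -0.035  0.015]
carrier 0.8 [279.5, 193.8, 80.4, 58.2] 2388 [ 0.522 -0.015  0.015]
tread 0.8 [276.9, 194.7, 81.6, 57.2] 2408 [ 0.522 -0.015  0.015]
beaker_50 0.82 [389.0, 201.2, 29.9, 42.2] 1025 [ 0.607 -0.128  0.015]
septa_tin 0.63 [244.2, 200.7, 37.0, 31.3] 1072 [0.489 0.083 0.015]
septa_tin 0.2 [284.0, 191.1, 90.7, 65.3] 185 [ 0.47  -0.025  0.015]
marker_black 0.8 [291.5, 176.9, 42.9, 28.7] 400 [0.604 0.058 0.015]
tweezers 0.68 [334.0, 251.2, 28.5, 33.4] 224 [ 0.439 -0.115  0.015]
tweezers 0.45 [351.3, 184.5, 21.2, 14.0] 139 [ 0.649 -0.016  0.015]
```

View pics/crop1.png

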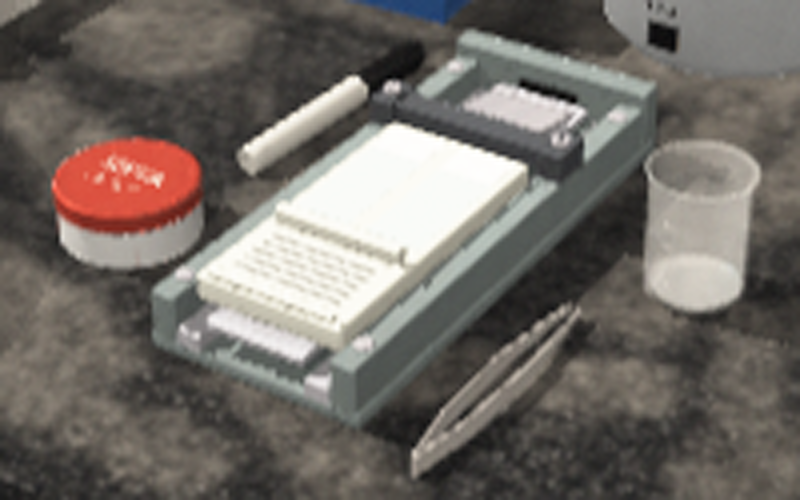

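```bash
cat > fit.py <<'E'
from h import *
from scipy.optimize import least_squares
K,T=par('scene')
def uv(c): return np.array(c)/4+[230-.375,165-.375]
pts=[((352,423),(-.12,-.05,0)),((155,342),(-.12,.05,0)),((657,92),(.12,-.05,.036)),((462,33),(.12,.05,.036))]
U=np.array([uv(a) for a,b in pts]);P=np.array([b for a,b in pts])
def W(x,P): c,s=np.cos(x[2]),np.sin(x[2]);P=np.atleast_2d(P);return np.c_[x[0]+c*P[:,0]-s*P[:,1],x[1]+s*P[:,0]+c*P[:,1],P[:,2]]
f=lambda x:(proj(W(x,P),K,T)-U).ravel()
s=least_squares(f,[.54,-.03,0]);x=s.x
print(x,np.degrees(x[2]),np.round(s.fun,2))
np.save('dock.npy',x)
for n,u in [('tailL',(198,278)),('tailR',(345,330)),('noseR',(527,168)),('noseL',(393,125))]:
    w=back(uv(u),.034,K,T);c,s_=np.cos(x[2]),np.sin(x[2]);d=w[:2]-x[:2];print(n,np.round([c*d[0]+s_*d[1],-s_*d[0]+c*d[1]],4))
im=viewer.snapshot('scene')[:,:,::-1].copy();im=cv2.resize(im[165:290,230:430],None,fx=4,fy=4,interpolation=cv2.INTER_CUBIC)
def line(a,b,col):
    q=(proj(W(x,[a,b]),K,T)-[230,165]+.375)*4;cv2.line(im,*[tuple(int(v) for v in i) for i in q],col,1)
for z in (0,.028):
    c=[(-.12,-.05,z),(.12,-.05,z),(.12,.05,z),(-.12,.05,z)]
    for i in range(4): line(c[i],c[(i+1)%4],(0,0,255))
for xx in (.036,.05): line((xx,-.05,.0395),(xx,.05,.0395),(255,0,0))
for y in(-.0365,.0365): line((-.12,y,.028),(.1,y,.028),(0,255,0))
cv2.imwrite('pics/fit1.png',im)
E
python3 fit.py
```

```text
[ 0.54899288 -0.02549942  0.00403173] 0.2310013248845355 [ 0.63  1.7  -1.78  0.34 -0.02 -2.26  1.32 -1.44]
tailL [-0.1109  0.0293]
tailR [-0.1079 -0.0382]
noseR [ 0.0286 -0.0365]
noseL [0.0279 0.0308]
```

View pics/fit1.png

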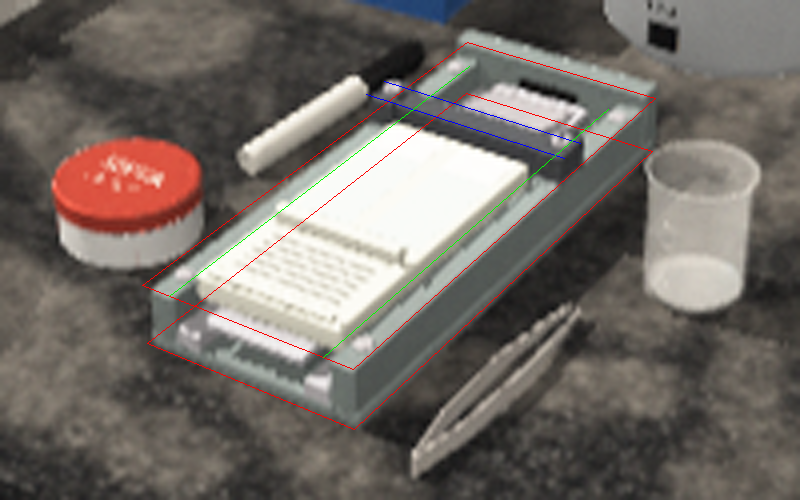

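Run:
```python
from h import *
K,T=par('scene')
for uv in [(103,178),(0,125),(88,50),(268,35),(268,110),(180,165),(205,180)]: print(uv,[np.round(back(uv,z,K,T),2)[:2].tolist() for z in (0,.05,.2)])
K,T=par('wrist');R=T[:3,:3];print('wristcam',-R.T@T[:3,3])
```

```text
(103, 178) [[0.44, 0.46], [0.39, 0.37], [0.23, 0.09]]
(0, 125) [[0.47, 0.92], [0.42, 0.78], [0.25, 0.37]]
(88, 50) [[1.03, 1.38], [0.92, 1.19], [0.58, 0.64]]
(268, 35) [[1.55, 0.95], [1.39, 0.81], [0.89, 0.39]]
(268, 110) [[0.91, 0.42], [0.81, 0.33], [0.51, 0.07]]
(180, 165) [[0.56, 0.37], [0.5, 0.29], [0.31, 0.04]]
(205, 180) [[0.54, 0.28], [0.48, 0.21], [0.29, -0.01]]
wristcam [0.11693512 0.61731414 0.38472077]
```

```bash
python3 -m inch '[[0,[-2,-2.3,0],-1],[0,[-5,-5.8,0],-2],[0,[-8,-9.3,0],-3],[0,[-11,-12.8,0],-4],[0,[-14,-16.3,0],-5.5],[0,[-17,-19.8,0],-7],[0,[-20,-23.3,0],-8],[0,[-23,-26.8,0],-9],[0,[-26,-30.3,0],-10],[0,[-29,-33.8,0],-11],[0,[-32,-37.3,0],-12.5],[0,[-35,-40.8,0],-14],[0,[-38,-44.3,0],-15],[0,[-41,-47.8,0],-16],[0,[-43.4,-50.6,0],-17.3],[0,[-44.4,-51.8,0],-17.3],[0,[-44.4,-51.8,0],-17.3],[0.5,[-44.4,-51.8,0],-17.3],[1,[-44.4,-51.8,0],-17.3],[1,[-44.4,-51.8,0],-17.3]]' 20
python3 - <<'E'
from h import *
s=r.get_state();print(s['tool_pos'],s['eef_rot'],s['opening'],s['contact_force'])
K,T=par('wrist');np.save('wT1.npy',T);im=viewer.snapshot('wrist');cv2.imwrite('pics/wrist1.png',im[:,:,::-1])
for n in ['dock','carrier']:
    for o in viewer.outline_of('wrist',n)[:1]: print(n,o['p'],o['bbox'])
E
```

```text
clock: 2.65
tool_pos: [0.4554, -0.0283, 0.2528]
eef_rot: [-0.002, 1.0, 0.0, -0.0]
contact_force: [-0.2, -0.1, 0.4]
opening: 0.752
[ 0.45538565 -0.02826167  0.25283182] [-1.53118320e-03  9.99998800e-01  2.33241710e-04 -4.16791333e-05] 0.7518622193126743 [-0.20372114 -0.06684014  0.38366358]
dock 0.76 [277.6, 147.0, 81.8, 180.7]
carrier 0.91 [288.5, 157.3, 59.6, 108.7]
```

View pics/wrist1.png

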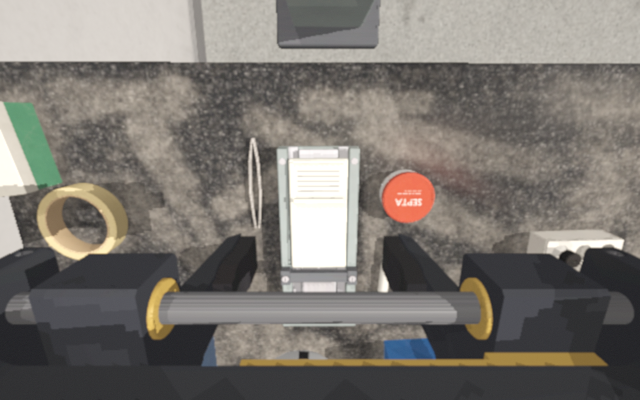

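Run:
```python
from h import *
im=cv2.imread('pics/wrist1.png');cv2.imwrite('pics/crop2.png',cv2.resize(im[140:280,265:375],None,fx=5,fy=4.2,interpolation=cv2.INTER_CUBIC)[:600])
```

```text
(no output)
```

View pics/crop2.png

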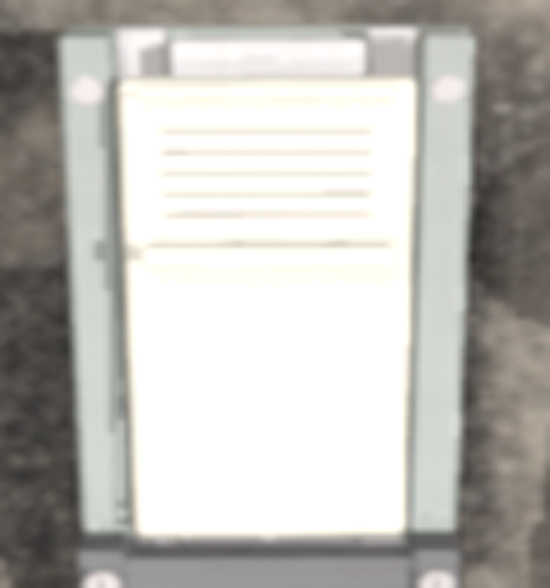

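Run:
```python
from h import *
K,_=par('wrist');T=np.load('wT1.npy')
f=lambda c:(c[0]/5+265-.4,c[1]/4.2+140-.4)
for n,c,z in [('wallL',(58,38),.028),('wallR',(476,33),.028),('wallL far',(84,530),.028),('wallR far',(458,530),.028),('tailL',(118,80),.034),('tailR',(416,80),.034),('noseL',(138,538),.034),('noseR',(404,533),.034),('ridgeback',(265,244),.0415),('bar',(265,549),.0395)]:
    print(n,np.round(back(f(c),z,K,T),4))
```

```text
wallL [ 0.4282 -0.0793  0.028 ]
wallR [0.4266 0.0181 0.028 ]
wallL far [ 0.5805 -0.0781  0.028 ]
wallR far [0.5802 0.0196 0.028 ]
tailL [ 0.4389 -0.065   0.034 ]
tailR [0.4387 0.004  0.034 ]
noseL [ 0.5799 -0.0635  0.034 ]
noseR [0.578  0.0049 0.034 ]
ridgeback [ 0.4837 -0.0309  0.0415]
bar [ 0.5804 -0.0308  0.0395]
```

```bash
python3 -m inch '[[1,[-0.5,-0.1,1],-0.3],[1,[-1,-0.2,3],-0.3],[1,[-1.7,-0.2,6],-0.3],[1,[-1.7,-0.2,9],-0.3],[1,[-1.7,-0.2,12],-0.3],[1,[-1.7,-0.2,15],-0.3],[1,[-1.7,-0.2,17],-0.3],[1,[-1.7,-0.2,18],-0.3],[1,[-1.7,-0.2,18.5],-0.3],[1,[-1.7,-0.2,18.5],-0.3],[1,[-1.7,-0.2,18.5],-0.3],[1,[-1.7,-0.2,18.5],-0.3]]' 20
python3 - <<'E'
from h import *
im=viewer.snapshot('scene')[:,:,::-1];cv2.imwrite('pics/crop3.png',cv2.resize(im[140:290,230:430],None,fx=4,fy=4,interpolation=cv2.INTER_CUBIC))
cv2.imwrite('pics/wrist3.png',viewer.snapshot('wrist')[:,:,::-1])
E
```

```text
clock: 4.0
tool_pos: [0.4733, -0.0319, 0.0685]
eef_rot: [-0.003, 1.0, 0.0, 0.001]
contact_force: [-0.4, -0.1, -0.1]
opening: 0.001
```

View pics/crop3.png

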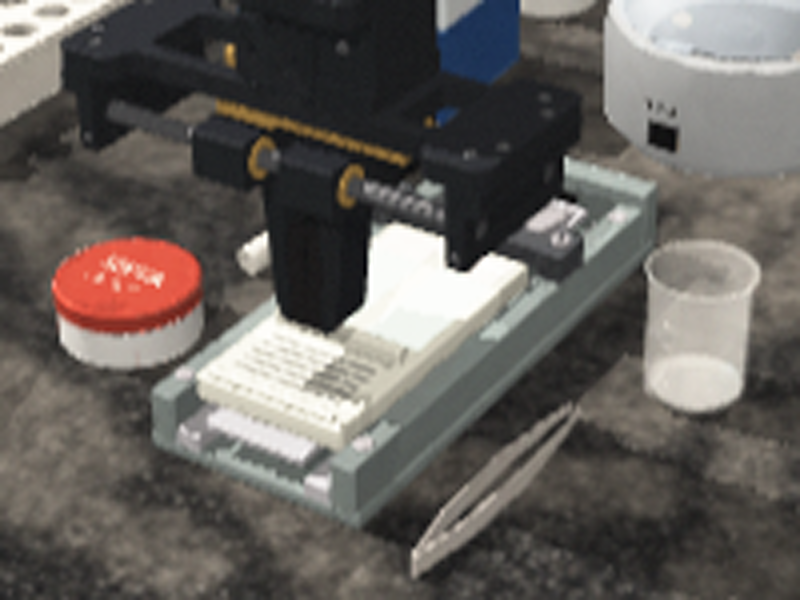

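View pics/wrist3.png

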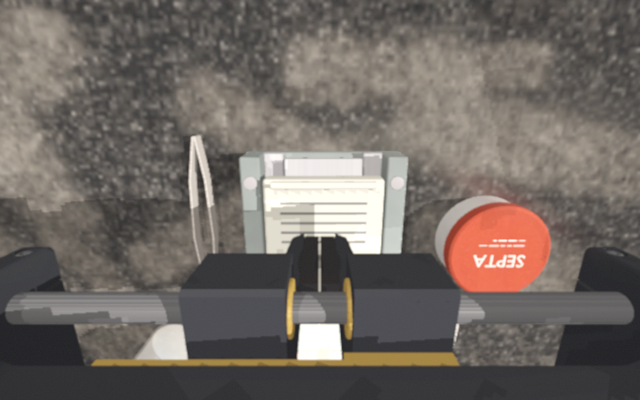

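```bash
python3 -m inch '[[1,[0.4,0.1,0.3],0],[1,[0.4,0.1,0.8],0],[1,[0.4,0.1,1.4],0],[1,[0.4,0.1,1.7],0],[1,[0.4,0.1,1.9],0],[1,[0.4,0.1,2.0],0],[1,[0.4,0.1,2.1],0],[1,[0.4,0.1,2.1],0],[1,[0.4,0.1,2.1],0],[1,[0.4,0.1,2.1],0]]' 20
```

```text
clock: 5.1
tool_pos: [0.4685, -0.0307, 0.047]
eef_rot: [-0.003, 1.0, 0.0, -0.0]
contact_force: [-1.3, 0.4, 5.2]
opening: 0.003
```

```bash
python3 -m inch '[[1,[0,0,0.2],0],[1,[0,0,0.4],0],[1,[0,0,0.6],0],[1,[0,0,0.8],0],[1,[0,0,0.9],0],[1,[0,0,0.9],0],[1,[0,0,0.9],0]]' 20
```

```text
clock: 5.8
tool_pos: [0.4685, -0.0307, 0.0403]
eef_rot: [-0.003, 1.0, -0.0, 0.001]
contact_force: [-3.7, 1.8, 33.3]
opening: 0.002
```

```bash
python3 -m inch '[[1,[0,0,-0.05],0],[1,[0,0,-0.1],0],[1,[0,0,-0.1],0],[1,[0,0,-0.1],0]]' 20
python3 - <<'E'
from h import *
im=viewer.snapshot('scene')[:,:,::-1];cv2.imwrite('pics/crop4.png',cv2.resize(im[140:290,230:430],None,fx=4,fy=4,interpolation=cv2.INTER_CUBIC))
E
```

```text
clock: 6.2
tool_pos: [0.4685, -0.0307, 0.0404]
eef_rot: [-0.003, 1.0, -0.0, 0.001]
contact_force: [-4.0, 1.5, 23.7]
opening: 0.003
```

View pics/crop4.png

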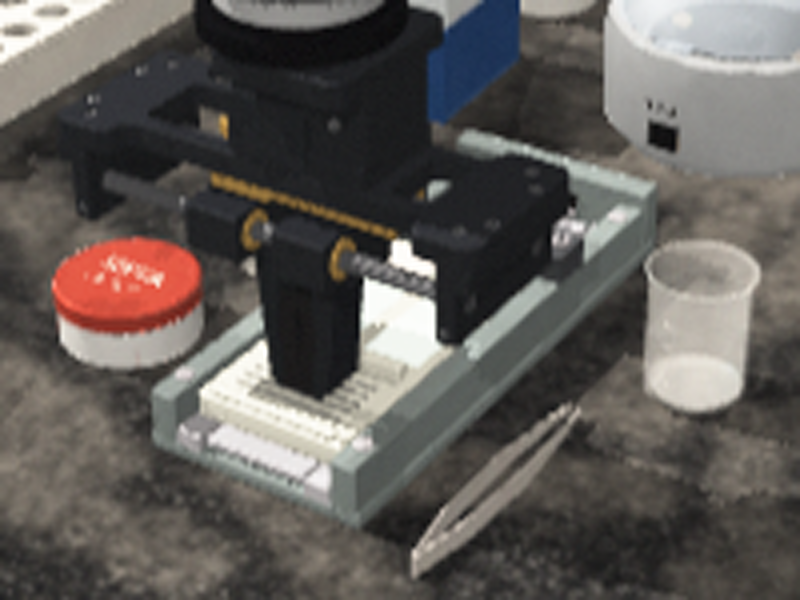

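```bash
python3 -m inch '[[1,[-0.2,0,0],0],[1,[-0.4,0,0],0],[1,[-0.6,0,0],0],[1,[-0.8,0,0],0],[1,[-1.0,0,0],0],[1,[-1.2,0,0],0],[1,[-1.2,0,0],0]]' 20
python3 - <<'E'
from h import *
im=viewer.snapshot('scene')[:,:,::-1];cv2.imwrite('pics/crop5.png',cv2.resize(im[140:290,230:430],None,fx=4,fy=4,interpolation=cv2.INTER_CUBIC))
E
```

```text
clock: 6.95
tool_pos: [0.4691, -0.0308, 0.0403]
eef_rot: [-0.004, 1.0, -0.002, -0.01]
contact_force: [-21.1, 4.2, 37.3]
opening: 0.005
```

View pics/crop5.png

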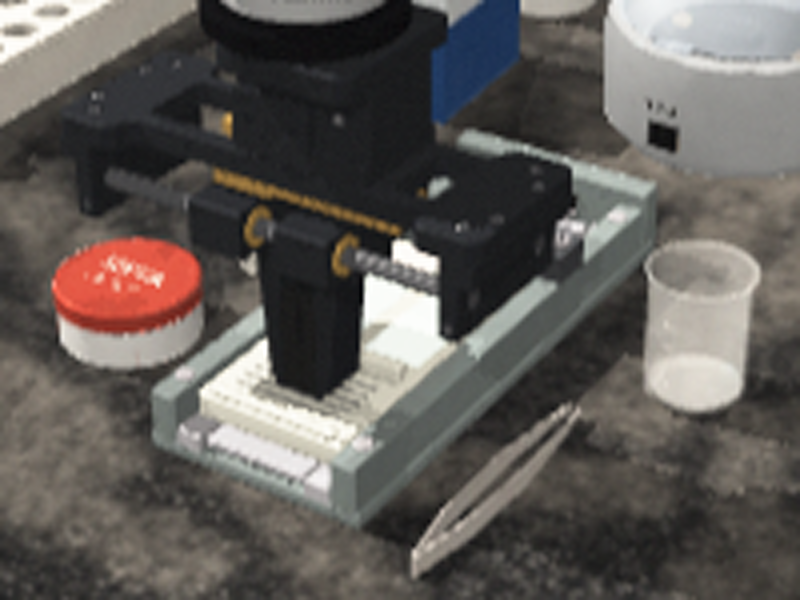

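```bash
python3 -m inch '[[1,[0,0,-0.05],0],[1,[0,0,-0.1],0],[1,[0,0,-0.1],0],[1,[0,0,-0.1],0]]' 20; python3 -m inch '[[1,[0,0,-0.05],0],[1,[0,0,-0.05],0],[1,[0,0,-0.05],0]]' 20
```

```text
clock: 7.4
tool_pos: [0.4746, -0.0314, 0.0404]
eef_rot: [-0.003, 1.0, -0.001, -0.005]
contact_force: [-11.2, 0.5, 18.6]
opening: 0.008
clock: 7.7
tool_pos: [0.4767, -0.0315, 0.0405]
eef_rot: [-0.003, 1.0, -0.001, -0.004]
contact_force: [-7.2, 0.3, 10.2]
opening: 0.006
```

```bash
python3 -m inch '[[1,[0,0,0.05],0],[1,[-0.2,0,0.06],0],[1,[-0.4,0,0.06],0],[1,[-0.6,0,0.06],0],[1,[-0.8,0,0.06],0],[1,[-0.8,0,0.06],0]]' 20
python3 - <<'E'
from h import *
im=viewer.snapshot('scene')[:,:,::-1];cv2.imwrite('pics/crop6.png',cv2.resize(im[140:290,230:430],None,fx=4,fy=4,interpolation=cv2.INTER_CUBIC))
E
```

```text
clock: 8.3
tool_pos: [0.4792, -0.0318, 0.0404]
eef_rot: [-0.003, 1.0, -0.002, -0.009]
contact_force: [-17.1, 1.5, 25.2]
opening: 0.001
```

View pics/crop6.png

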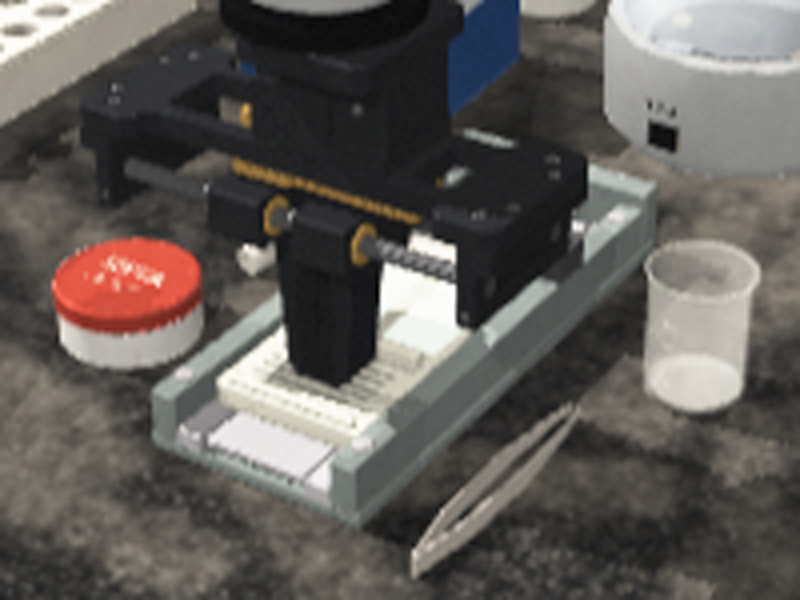

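```bash
python3 -m inch '[[1,[-0.2,0,-0.03],0],[1,[-0.4,0,-0.04],0],[1,[-0.6,0,-0.04],0],[1,[-0.8,0,-0.04],0],[1,[-1,0,-0.04],0],[1,[-1,0,-0.04],0]]' 20
```

```text
clock: 8.95
tool_pos: [0.4928, -0.0319, 0.0404]
eef_rot: [-0.003, 1.0, -0.002, -0.005]
contact_force: [-9.7, 0.4, 16.8]
opening: 0.009
```

```bash
python3 -m inch '[[1,[-0.3,0,0.02],0],[1,[-0.6,0,0.02],0],[1,[-0.9,0,0.02],0],[1,[-1.2,0,0.02],0],[1,[-1.5,0,0.02],0],[1,[-1.5,0,0.02],0]]' 20
python3 - <<'E'
from h import *
im=viewer.snapshot('scene')[:,:,::-1];cv2.imwrite('pics/crop7.png',cv2.resize(im[140:290,230:430],None,fx=4,fy=4,interpolation=cv2.INTER_CUBIC))
E
```

```text
clock: 9.55
tool_pos: [0.5063, -0.0321, 0.0404]
eef_rot: [-0.002, 1.0, -0.002, -0.007]
contact_force: [-13.0, -0.1, 20.9]
opening: 0.007
```

View pics/crop7.png

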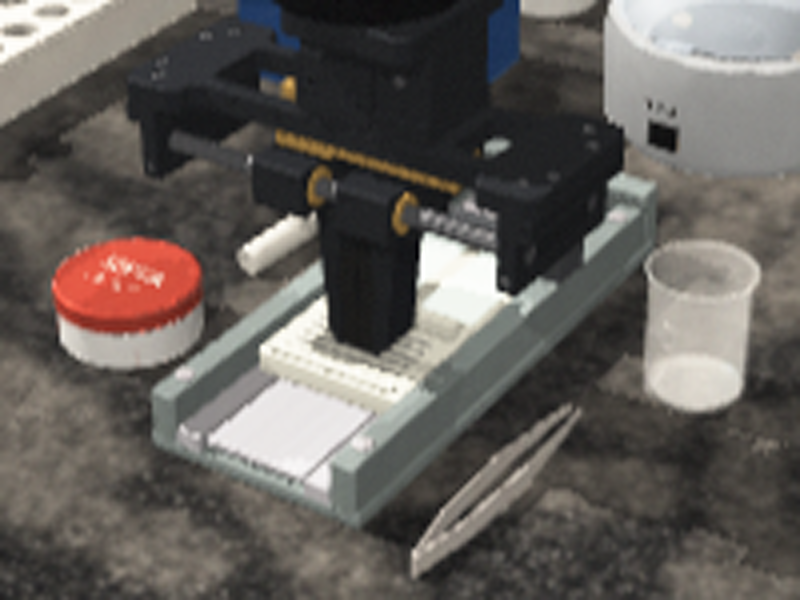

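```bash
python3 -m inch '[[1,[-0.3,0,0],0],[1,[-0.6,0,0],0],[1,[-0.9,0,0],0],[1,[-1.2,0,0],0],[1,[-1.5,0,0],0],[1,[-1.8,0,0],0],[1,[-2.1,0,0],0],[1,[-2.1,0,0],0]]' 20
```

```text
clock: 10.4
tool_pos: [0.5172, -0.0323, 0.0404]
eef_rot: [-0.003, 1.0, -0.004, -0.017]
contact_force: [-29.7, 1.8, 38.8]
opening: 0.008
```

```bash
python3 -m inch '[[1,[0,0,-0.07],0],[1,[0,0,-0.14],0],[1,[0,0,-0.14],0]]' 20
python3 - <<'E'
from h import *
im=viewer.snapshot('scene')[:,:,::-1];cv2.imwrite('pics/crop8.png',cv2.resize(im[140:290,230:430],None,fx=4,fy=4,interpolation=cv2.INTER_CUBIC))
E
```

```text
clock: 10.7
tool_pos: [0.5287, -0.0316, 0.0409]
eef_rot: [-0.003, 1.0, -0.001, -0.006]
contact_force: [-8.6, 0.4, 6.5]
opening: 0.007
```

View pics/crop8.png

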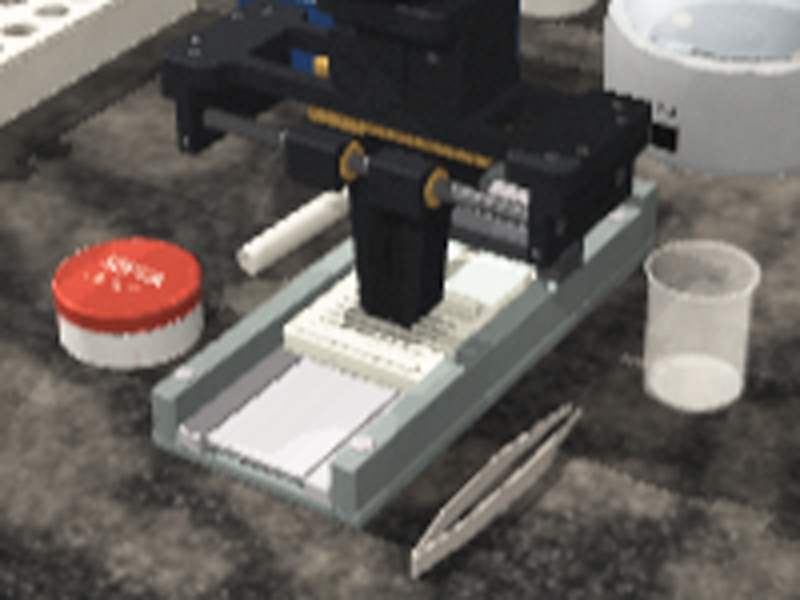

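```bash
python3 -m inch '[[1,[0,0,0.06],0],[1,[0,0,0.1],0],[1,[-0.2,0,0.1],0],[1,[-0.4,0,0.1],0],[1,[-0.6,0,0.1],0],[1,[-0.6,0,0.1],0]]' 20
python3 - <<'E'
from h import *
im=viewer.snapshot('scene')[:,:,::-1];cv2.imwrite('pics/crop9.png',cv2.resize(im[140:290,230:430],None,fx=4,fy=4,interpolation=cv2.INTER_CUBIC))
E
```

```text
clock: 11.35
tool_pos: [0.529, -0.0317, 0.0405]
eef_rot: [-0.003, 1.0, -0.002, -0.011]
contact_force: [-20.3, 0.9, 26.4]
opening: 0.006
```

View pics/crop9.png

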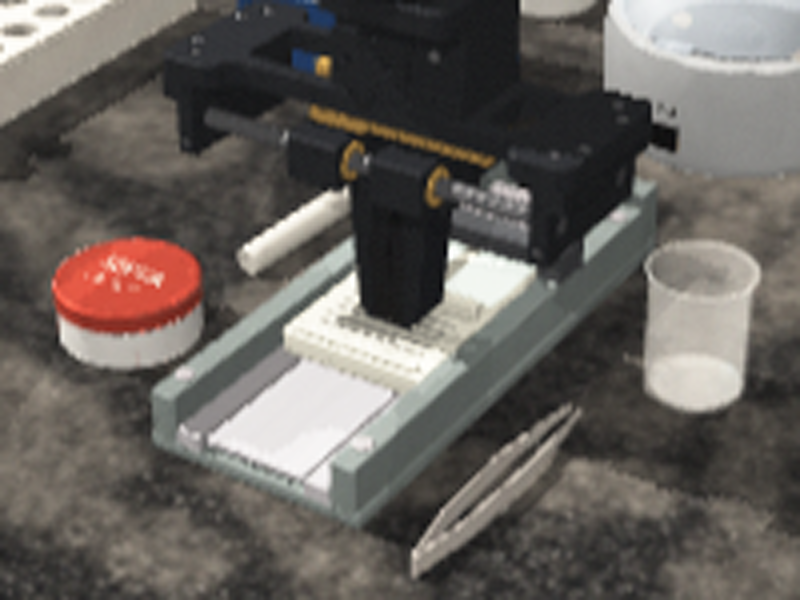

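Run:
```python
from h import *
K,T=par('scene')
g=lambda c,z:np.round(back((c[0]/4+230-.375,c[1]/4+140-.375),z,K,T),4)
print('tailL now',g((286,331),.026),'pressed start',g((200,402),.026),'step6',g((218,378),.026))
cv2.imwrite('pics/wrist9.png',viewer.snapshot('wrist')[:,:,::-1])
```

```text
tailL now [0.4931 0.002  0.026 ] pressed start [4.344e-01 1.000e-04 2.600e-02] step6 [0.4512 0.0044 0.026 ]
```

View pics/wrist9.png

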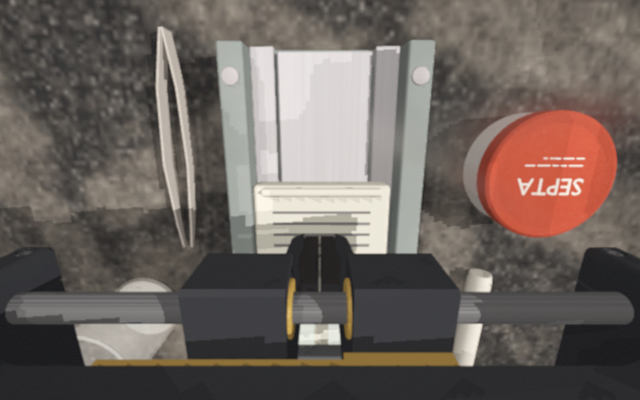

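```bash
python3 -m inch '[[1,[-0.2,0,-0.04],0],[1,[-0.4,0,-0.06],0],[1,[-0.6,0,-0.08],0],[1,[-0.6,0,-0.08],0]]' 20
```

```text
clock: 11.85
tool_pos: [0.5415, -0.0314, 0.0406]
eef_rot: [-0.003, 1.0, -0.001, -0.005]
contact_force: [-8.5, 0.4, 7.6]
opening: 0.003
```

Slid 12.5 mm; restore the press and push on.

```bash
python3 -m inch '[[1,[0,0,0.05],0],[1,[-0.1,0,0.08],0],[1,[-0.3,0,0.08],0],[1,[-0.5,0,0.06],0],[1,[-0.5,0,0.06],0]]' 20
python3 - <<'E'
from h import *
K,T=par('wrist');np.save('wT10.npy',T)
cv2.imwrite('pics/wrist10.png',viewer.snapshot('wrist')[:,:,::-1])
E
```

```text
clock: 12.35
tool_pos: [0.5427, -0.0315, 0.0405]
eef_rot: [-0.003, 1.0, -0.002, -0.009]
contact_force: [-16.3, 0.8, 20.0]
opening: 0.001
```

View pics/wrist10.png

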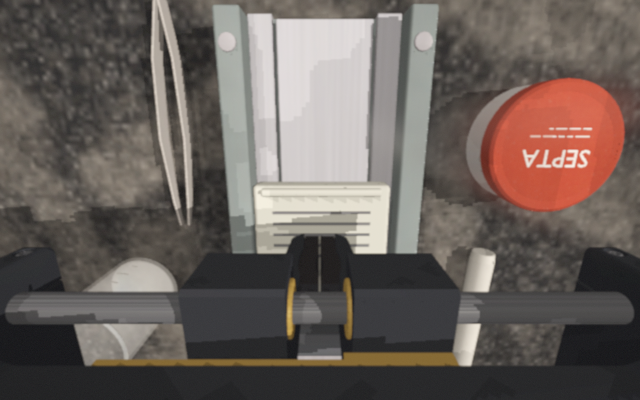

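Run:
```python
from h import *
K,_=par('wrist');T=np.load('wT10.npy')
print(back((320,184),.026,K,T),back((230,5.5),.028,K,T),back((424,5.5),.028,K,T))
```

```text
[ 0.50633571 -0.0322943   0.026     ] [ 0.42870723 -0.07085977  0.028     ] [0.42837836 0.0111872  0.028     ]
```

```bash
python3 -m inch '[[1,[-0.2,0,0],0],[1,[-0.4,0,0],0],[1,[-0.6,0,-0.02],0],[1,[-0.6,0,-0.04],0],[1,[-0.6,0,-0.04],0]]' 20
```

```text
clock: 12.9
tool_pos: [0.5501, -0.0316, 0.0405]
eef_rot: [-0.003, 1.0, -0.002, -0.007]
contact_force: [-12.3, 0.6, 13.4]
opening: -0.002
```

```bash
python3 -m inch '[[1,[-0.2,0,0.03],0],[1,[-0.4,0,0.03],0],[1,[-0.6,0,0.0],0],[1,[-0.8,0,-0.03],0],[1,[-0.8,0,-0.05],0],[1,[-0.8,0,-0.05],0]]' 20
python3 - <<'E'
from h import *
K,T=par('wrist');np.save('wT11.npy',T)
cv2.imwrite('pics/wrist11.png',viewer.snapshot('wrist')[:,:,::-1])
im=viewer.snapshot('scene')[:,:,::-1];cv2.imwrite('pics/crop11.png',cv2.resize(im[140:290,230:430],None,fx=4,fy=4,interpolation=cv2.INTER_CUBIC))
E
```

```text
clock: 13.5
tool_pos: [0.5505, -0.0316, 0.0406]
eef_rot: [-0.003, 1.0, -0.003, -0.015]
contact_force: [-26.1, 2.3, 24.8]
opening: 0.004
```

View pics/wrist11.png

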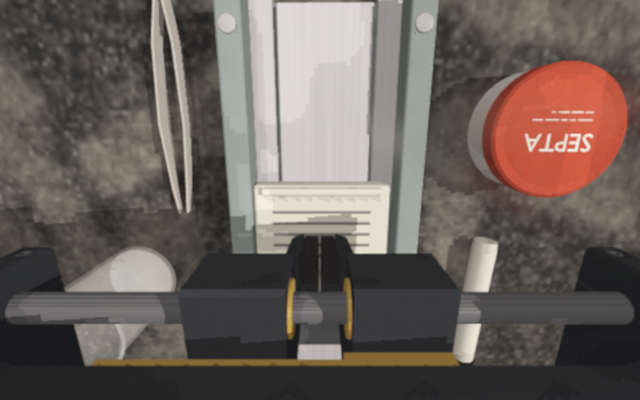

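View pics/crop11.png

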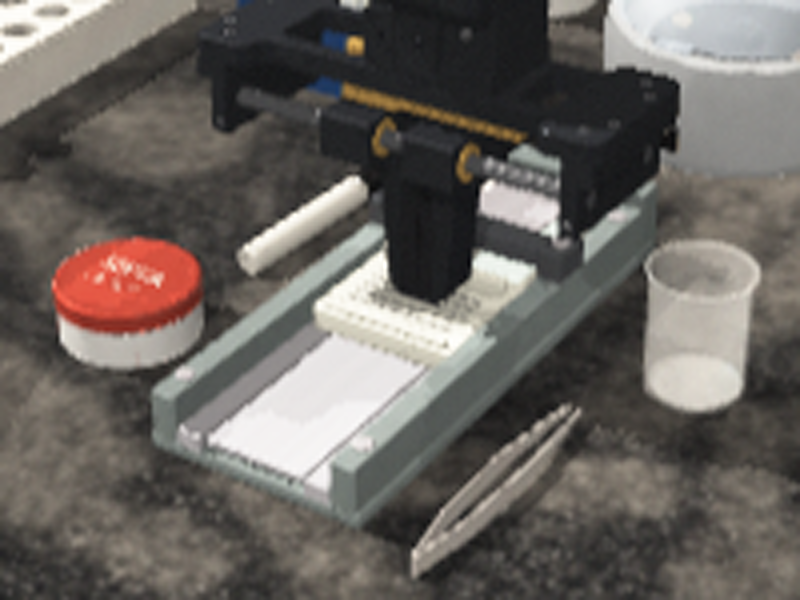

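```bash
python3 -m inch '[[1,[0,0,-0.04],0],[1,[0,0,-0.08],0],[1,[0,0,-0.08],0]]' 20; python3 -m inch '[[1,[-0.2,0,0],0],[1,[-0.4,0,0],0],[1,[-0.4,0,0],0],[1,[-0.4,0,0],0]]' 20
```

```text
clock: 13.9
tool_pos: [0.5505, -0.0316, 0.0406]
eef_rot: [-0.003, 1.0, -0.003, -0.015]
contact_force: [-23.9, 1.9, 17.2]
opening: 0.008
clock: 14.3
tool_pos: [0.5507, -0.0315, 0.0406]
eef_rot: [-0.003, 1.0, -0.003, -0.019]
contact_force: [-31.2, 2.6, 24.3]
opening: 0.001
```

```bash
python3 -m inch '[[1,[0.3,0,0.02],0],[1,[0.6,0,0.05],0],[1,[0.9,0,0.08],0],[1,[1.2,0,0.1],0],[1,[1.2,0,0.1],0],[1,[1.2,0,0.1],0]]' 20
```

```text
clock: 14.9
tool_pos: [0.5502, -0.0315, 0.0406]
eef_rot: [-0.003, 1.0, -0.002, -0.007]
contact_force: [-12.2, 0.6, 11.3]
opening: 0.007
```

```bash
python3 -m inch '[[1,[0.3,0,0.03],0],[1,[0.5,0,0.05],0],[1,[0.5,0,0.05],0],[1,[0.5,0,0.05],0]]' 20
```

```text
clock: 15.3
tool_pos: [0.55, -0.0315, 0.0406]
eef_rot: [-0.002, 1.0, -0.001, -0.003]
contact_force: [-5.1, -1.5, 5.6]
opening: 0.004
```

```bash
python3 -m inch '[[1,[0.1,0,-0.2],0],[1,[0.2,0,-0.4],0],[1,[0.2,0,-0.7],0],[1,[0.2,0,-1.0],0],[1,[0.2,0,-1.5],0],[1,[0.2,0,-2],0],[1,[0.2,0,-2],0]]' 20
python3 - <<'E'
from h import *
im=viewer.snapshot('scene')[:,:,::-1];cv2.imwrite('pics/crop12.png',cv2.resize(im[140:290,230:430],None,fx=4,fy=4,interpolation=cv2.INTER_CUBIC))
E
```

```text
clock: 16.0
tool_pos: [0.5523, -0.03, 0.0617]
eef_rot: [-0.003, 1.0, 0.0, 0.002]
contact_force: [0.2, 0.7, -0.3]
opening: 0.006
```

View pics/crop12.png

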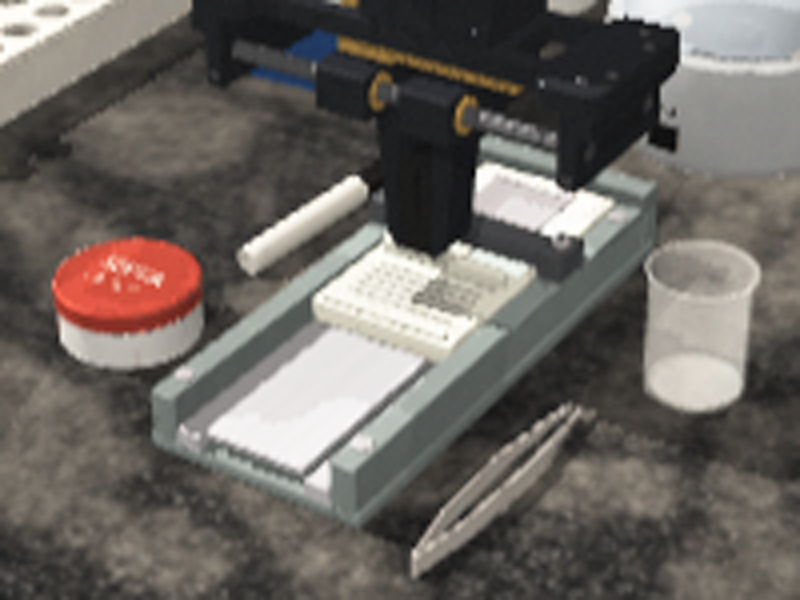

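Free of contact. Lift clear and back, then check the nose.

```bash
python3 -m inch '[[1,[0.2,0,-2],0],[1,[0.5,0,-5],0],[1,[1,0,-9],0],[1,[2,0,-13],0],[1,[4,0,-16],0],[1,[7,0,-18],0],[1,[9,0,-19],0],[1,[9,0,-19],0],[1,[9,0,-19],0],[1,[9,0,-19],0]]' 20
python3 - <<'E'
from h import *
im=viewer.snapshot('scene')[:,:,::-1];cv2.imwrite('pics/crop13.png',cv2.resize(im[165:265,270:410],None,fx=5.5,fy=5.5,interpolation=cv2.INTER_CUBIC))
K,T=par('wrist');np.save('wT13.npy',T);im=viewer.snapshot('wrist')[:,:,::-1];cv2.imwrite('pics/wrist13.png',im)
E
```

```text
clock: 17.05
tool_pos: [0.4619, -0.0307, 0.2502]
eef_rot: [-0.003, 1.0, 0.0, 0.0]
contact_force: [0.2, 0.4, 0.2]
opening: 0.003
```

View pics/crop13.png

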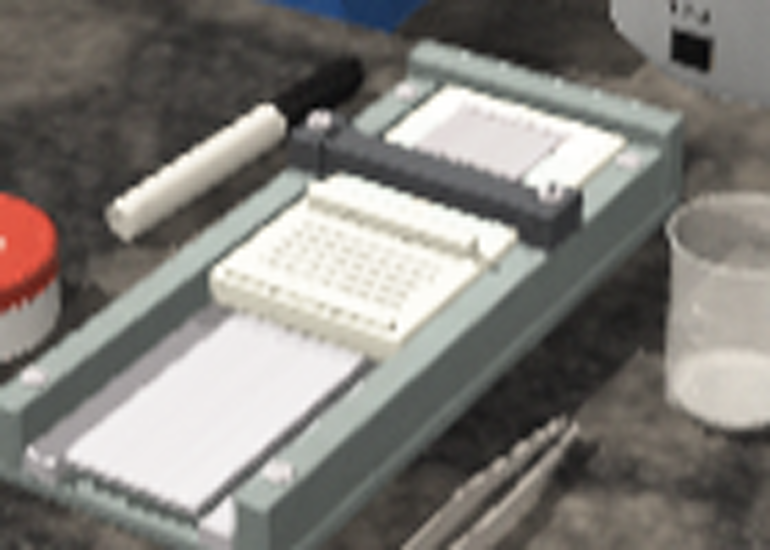

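View pics/wrist13.png

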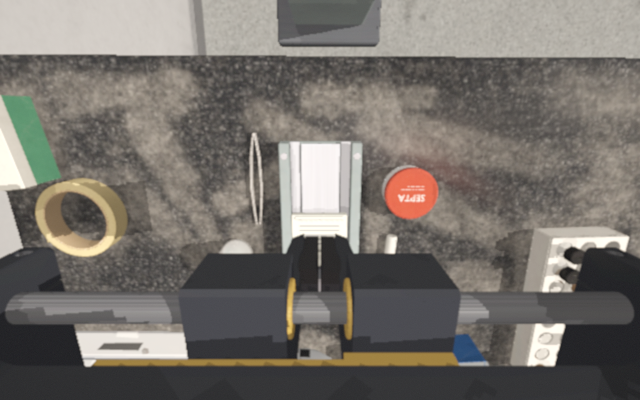

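Run:
```python
from h import *
K,T=par('scene')
g=lambda c,z:np.round(back((c[0]/5.5+270-.4,c[1]/5.5+165-.4),z,K,T),4)
print('noseL',g((446,85),.0295),'noseR',g((630,138),.0295),'stopedge',g((412,70),.036),g((668,135),.036),'ridgeback',g((312,205),.0295),'tail',g((212,278),.0295),g((397,340),.0295), 'dock open end',g((5,405),.028),g((242,500),.028))
im=viewer.snapshot('scene')[:,:,::-1];cv2.imwrite('pics/crop14.png',cv2.resize(im[168:202,335:400],None,fx=12,fy=12,interpolation=cv2.INTER_CUBIC))
im=cv2.imread('pics/wrist13.png');cv2.imwrite('pics/crop15.png',cv2.resize(im[135:245,270:370],None,fx=5,fy=5,interpolation=cv2.INTER_CUBIC))
```

```text
noseL [0.6544 0.0066 0.0295] noseR [ 0.6562 -0.0627  0.0295] stopedge [0.647  0.0155 0.036 ] [ 0.6543 -0.0773  0.036 ] ridgeback [5.647e-01 5.000e-04 2.950e-02] tail [0.5129 0.0019 0.0295] [ 0.5149 -0.0629  0.0295] dock open end [0.4285 0.0133 0.028 ] [ 0.4289 -0.0685  0.028 ]
```

View pics/crop14.png

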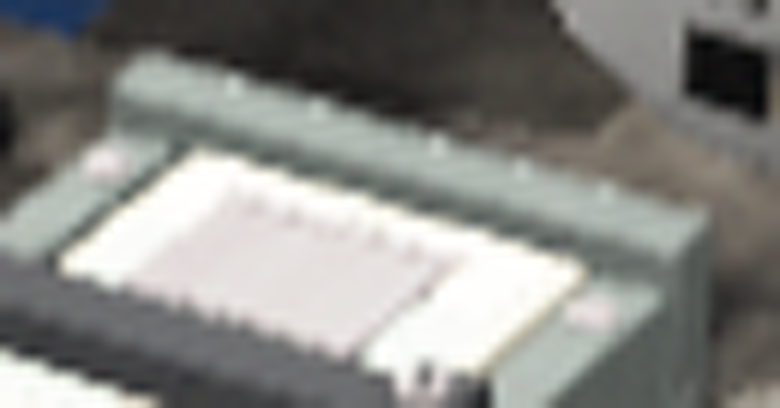

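View pics/crop15.png

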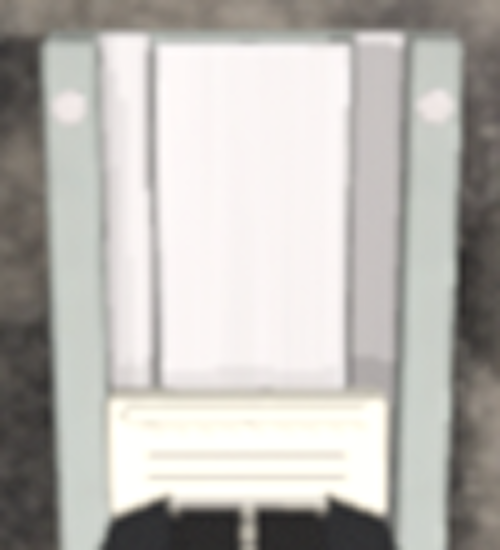

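Run:
```python
from h import *
K,_=par('wrist');T=np.load('wT13.npy')
a=back((320,135+392/5-.4),.0295,K,T);b=back((320,135+37/5-.4),.028,K,T);print(a[0]-b[0])
print(r.finish_job())
```

```text
0.08580791422105788
the job is handed in; nothing more can be done
None
```

The carrier is loaded and, as far as my checks show, home against the end stop. I pressed it onto the ledges with closed fingertips and slid it under the crossbar and drag spring. I then eased off, lifted clear and handed the job in at about 17 s.

**Push:** it stopped moving at about 31 N of push with 17–24 N of press, which is past the 25 N that means the stop.

**Position:**
- In the scene picture the nose is at x ≈ 0.655 m, against a stop face at about 0.654 m, with no visible gap.
- The tail measures 86 mm from the open end in the wrist picture, where 87 mm is expected. That is within the 2 mm calibration.

**State at the end:** the carrier is level in its channel, and the robot is clear with about zero contact force. The tin, marker, tweezers and beaker show no visible movement.

**Press and push not steady:** the press was not kept within 15–20 N while pushing.
- It peaked near 39 N during sticking, with about 30 N of push.
- It dropped briefly to 6.5–8 N after slips, when the carrier rose about 0.5 mm under the bar before I pressed it down again.

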